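# Hold out the tasting dish at the deli counter

## Robot

A 7-joint arm with a two-finger parallel gripper is mounted at the origin on the work surface. World frame = base frame: x ahead of the robot, y to its left, z up, the work surface at z = 0. Lengths are in m, angles in degrees, forces in N, time in s.
With the tool pointing down it reaches from about 0.425 to 0.875 m from the base axis. Payload 4.7 kg.
Tool frame: the origin (TCP) lies on the centre line of the jaws, within the pads' length; the fingertips stand 25 mm ahead of it and the grasp point (between the pads) lies 6 mm ahead of it; z points along the fingers, y is the direction in which the jaws open and shut (so a half turn about z gives the same grasp; the last joint's range is limited). The gripper opens to 87 mm and grips with 3 to 60 N. Pads are 19 mm wide; open, the fingers measure 117 mm over their backs; the gripper's body (75 mm by 190 mm) begins 51 mm behind the grasp point.
Start: joints at [-75.338, 18.392, -4.016, 83.108, 1.295, 78.541, -3.26], TCP at [0.156, 0.631, 0.248] pointing down, gripper open.
Joint ranges: [-163.93, 163.93], [-17.29, 119.83], [-79.2, 71.16], [3.27, 140.29], [-89.18, 269.18], [5.43, 117.66], [-154.24, 154.24]. Speed limits (degrees/s): [147.25, 147.25, 180, 180, 180, 180, 180].

## Interface

Orientations are given as [roll, pitch, yaw] about the fixed x, y, z axes, in that order (R = Rz(yaw) Ry(pitch) Rx(roll)).
In Python, from cell import env gives the robot as it stands.
- The arm moves only by the shell command python3 -m creep 'ROWS' [OPENING] [FORCE]. ROWS is JSON, a list of rows, each an object of numbers: "tx", "ty", "tz": the shift along the tool's x, y, z in m; "rx", "ry", "rz": the turn, a rotation vector about the tool's x, y, z in degrees. In form: [{"tx": .., "ty": .., "tz": .., "rx": .., "ry": .., "rz": ..}, ...]. A call has 1 to 20 rows; each row shifts and turns the commanded pose from where the row before left it, along the tool's axes as they then stand; what a row does not reach is not made up. A row lasts 1/8 s, in which the tool goes at most 62.5 mm and 10.7 degrees, less where a joint would pass 70% of its speed; a pose out of reach is approached as far as the arm can. A call is refused whole if a number of a shift passes 0.0625 or a number of a turn 10.7, either way. A call with a gripper value outside its range is refused whole. OPENING is the finger opening in m, from 0 to 0.087, set as the call begins (- or left out, the last holds). The fingers move at their own pace and stop on an object; FORCE is the grip in N (left out, the last holds). Time passes only in rows, so rows that do not move let the fingers close. It gives the time, the measured TCP pose, the force and the opening at its end, in the units of the state.
- env.get_obs(): the state, without advancing time (a new reading comes with each control period).
- env.read_camera(name): name is "scene" or "top"; returns a dict with "pixels" (480x640x3 uint8, red, green, blue), "intrinsics" (3x3 intrinsics, pixels), "D" ([k1, k2, p1, p2, k3] as OpenCV has them; the pictures are not rectified), "R" (3x3) and "t" (3): a world point X has camera coordinates R X + t. Camera axes: x right, y down, z forward; pixel columns grow to the right and rows downward; lengths in m; the calibration is good to about 2 mm. A picture is of the moment at which its call begins. There is no depth.
- env.sign_off(): hands the job in, once; it reports no verdict.
The state is a dict: "time_s": time; "qpos": joint angles; "joint_velocities": joint speeds; "effort": joint torques, N m; "tool_pos": TCP position; "tool_rot": TCP orientation; "force": force on the tool from outside, world axes, zero at the start; "wrist_torque": the same for the moment, N m; "grip_width": finger opening in m.
Only numpy, scipy, OpenCV 4.12 (cv2) and the standard library are available. Lean on these libraries where they do the work, as an engineer would, in place of code of your own. Each camera call takes 0.05 s, during which the arm holds its last target.

## Task

Take the red saddle tag off the handle of the blue tasting dish, hang it over the steel rail and let go of it there. Then take the dish by its handle, lift it straight up to about 10 cm above its wooden board, and only then turn it a quarter turn in the air so that its white lip points the way of the board's white-striped edge, where the customer stands; keep the dish level throughout, with the loose golden praline in its middle. Finish while still holding the dish there, still and level over the board; leave the jar, tumbler and napkins where they are.

Things in the scene. Friction and masses are not known exactly. Their poses are not given: they have to be found in the camera images.
- tag_center (a point): red rigid saddle tag, an upside-down U of 4 mm plastic, 60 g: 32 mm wide along its x, 44 mm long along its y, 54 mm high; gap between its two legs 24 mm, open below; this point is its centre half-way up, 27 mm below its top face and 23 mm below the underside of its top plate; z up. At first it straddles the dish's handle bar, its y along the bar, resting on top of the bar
- rail: fixed steel rail: a horizontal bar 12 mm thick and 240 mm long along its y on two end posts; origin on the table under its middle, z up
- rail_mid (a point): the middle of the rail's bar, on its centre line, 200 mm above the table; y along the bar
- board: fixed square wooden board 200 x 200 x 18 mm, origin at the centre of its underside; its +x edge bears a white stripe, the customer's side
- board_top (a point): centre of the board's upper face
- dish: blue round dish, 166 mm across, 34 mm high at the rim, about 350 g, loose on the board; origin at the centre of its underside, z up; its inside is a shallow cone of 10 degrees falling to the middle; +x points to its white lip; an arched handle spans it along its y, 125 mm high. It starts with its lip about a quarter turn counter-clockwise (seen from above) from the board's +x
- dish_grip (a point): centre of the handle's straight wooden bar, 115 mm above the dish's underside and straight above its middle: bar 12 mm thick along the dish's x, 100 mm long along its y, 20 mm high
- dish_middle (a point): lowest point of the dish's inner surface, in the middle, 14 mm above its underside
- dish_lip (a point): white lip (34 x 46 x 6 mm) on the dish's rim, 100 mm from the dish's axis along its +x, 31 mm above its underside
- praline_center (a point): centre of the loose golden ball-shaped praline, 32 mm across, 25 g, lying in the middle of the dish
- tag: the same saddle tag; origin midway between the lower edges of its legs
- jar: bystander: jar with a yellow lid, 66 mm across, 100 mm high, origin under its centre
- tumbler: bystander: clear tumbler, 72 mm across, 90 mm high, origin under its centre
- napkins: bystander: white stack of napkins 90 x 90 x 50 mm, origin under its centre
There are look-alikes about, which are no part of the job. There is more than one size of the tag; the job needs the smallest.

How it is judged (in metres and radians):
On the way, in this order (a step that is already met when the one before it is completed fails the run):
1. the tag hangs over the rail and is let go (x of tag_center in the frame of rail_mid between -0.02 and 0.02 m and y of tag_center in the frame of rail_mid between -0.09 and 0.09 m and z of tag_center in the frame of rail_mid between -0.03 and -0.005 m and angle between tag_center's own z axis and vertical below 0.5 rad and contact force between tag and rail above 0.1 N and contact force between tag and the fingers below 0.05 N and contact force between tag and the arm below 0.05 N), for 0.2 s.
2. the dish is held by the gripper clear of the board (at least 35 mm), level, not yet turned by more than about 35 degrees towards the striped edge (contact force between dish and the fingers above 0.5 N and contact force between dish and board below 0.05 N and contact force between dish and rail below 0.05 N and horizontal distance between dish_middle and board_top below 0.06 m and horizontal distance between praline_center and dish_middle below 0.02 m and distance between praline_center and dish_middle below 0.04 m and z of dish_middle in the frame of board_top above 0.049 m and angle between dish's own z axis and vertical below 0.2 rad and angle between the x axis of dish and the x axis of board, either way round above 0.7 rad), for 0.2 s.
3. the held dish is turned so that the lip points to the striped side (contact force between dish and the fingers above 0.5 N and contact force between dish and board below 0.05 N and contact force between dish and rail below 0.05 N and horizontal distance between dish_middle and board_top below 0.06 m and horizontal distance between praline_center and dish_middle below 0.02 m and distance between praline_center and dish_middle below 0.04 m and angle between the x axis of dish and the x axis of board, either way round below 0.2 rad and x of dish_lip in the frame of board above 0.03 m and z of dish_middle in the frame of board_top above 0.049 m), for 0.2 s.
At the end, for the whole second after the job is handed in: Tag hangs free over the rail, within 90 mm of its middle. Gripper alone holds the dish still: middle within 60 mm of the board's centre, underside 50-186 mm above the board, tilt < 0.12 rad, lip within 0.2 rad of the striped side, praline within 20 mm of the dish's middle (all of step 1 and contact force between dish and the fingers above 0.5 N and contact force between dish and board below 0.05 N and contact force between dish and rail below 0.05 N and horizontal distance between dish_middle and board_top below 0.06 m and horizontal distance between praline_center and dish_middle below 0.02 m and distance between praline_center and dish_middle below 0.04 m and angle between the x axis of dish and the x axis of board, either way round below 0.2 rad and x of dish_lip in the frame of board above 0.03 m and z of dish_middle in the frame of board_top between 0.064 and 0.2 m and angle between dish's own z axis and vertical below 0.12 rad and linear speed of dish below 0.03 m/s and angular speed of dish below 0.15 rad/s and linear speed of tag below 0.05 m/s); the arm keeps its last pose, push and grip.
It fails at once if the praline rolls more than 35 mm from the dish's middle (horizontal distance between praline_center and dish_middle above 0.035 m).
It fails at once if the dish is tipped by more than 0.25 rad (angle between dish's own z axis and vertical above 0.25 rad).
It fails at once if the tag falls to the table or into the dish (height (world z) of tag_center below 0.055 m).
It fails at once if the jar, tumbler or napkins moved more than 30 mm (distance of any of jar, tumbler, napkins from where it was at the start of the episode above 0.03 m).
It also fails if it takes over 69 s, if anything falls off the work surface, if the arm or the gripper's body presses on something with over 40 N, if the wrist force passes 120 N, or if a joint passes its speed limit or range.

## Working session

There is one attempt and no reset: what is moved stays moved. The work goes in short steps, Python scripts to look and compute and a shell command to move; the robot and the scene stay as the last step left them, time stands still between calls to the robot, and variables do not carry over. Pictures are saved under pics/ and viewed, and the job is handed in when it is done.

```bash
ls; mkdir -p pics; python3 - <<'E'
from cell import env
import cv2
o=env.get_obs();print({k:(v if not hasattr(v,'tolist') else v.tolist()) for k,v in o.items()})
for n in ("scene","top"):
    c=env.read_camera(n); cv2.imwrite(f"pics/{n}0.png",c["pixels"][:,:,::-1]); print(n,c["intrinsics"],c["D"],c["R"],c["t"])
E
```

```text
pics
{'time_s': 0.0, 'qpos': [-75.33686772636064, 18.44012207324314, -4.014733058280151, 83.17580572986685, 1.2942897557502142, 78.54088640645506, -3.2600118847622026], 'joint_velocities': [0.06752498587607285, -0.0028047873094608953, -0.009142081346477529, -0.046721182589037485, 0.05801209390230026, -0.1261926699156338, -0.10426319597942553], 'effort': [-4.9246017397308606e-06, -49.12737250328064, -0.40360283106565475, -31.252630949020386, -0.06391491740942001, 0.04364716820418835, 0.00016056861568358727], 'tool_pos': [0.1555840369512591, 0.6305751073838552, 0.246441399693928], 'tool_rot': [-179.8883879468318, 0.005359076389984127, 166.14573132352575], 'force': [0.18879881825000677, 0.5865405527949262, -0.6181239236658446], 'wrist_torque': [-0.041997151199183874, -0.0018007170017403525, -0.015045313553438041], 'grip_width': 0.08661681521934926}
scene [[560.3869228    0.         313.26758458]
 [  0.         560.3869228  238.91132298]
 [  0.           0.           1.        ]] [0.01207203 0.         0.         0.         0.        ] [[ 0.61159349  0.79100458 -0.01628358]
 [ 0.64846542 -0.51296301 -0.56246026]
 [-0.45326152  0.3334377  -0.82666396]] [-0.33298079 -0.30722984  1.59950059]
top [[489.59427035   0.         330.31649673]
 [  0.         489.59427035 239.19921563]
 [  0.           0.           1.        ]] [-0.07843957  0.          0.          0.          0.        ] [[ 0.0062321  -0.99990695  0.01213484]
 [-0.99851784 -0.00687865 -0.05398903]
 [ 0.05406748 -0.01178039 -0.99846779]] [-0.01599464  0.54406127  1.09950335]
```

View pics/scene0.png

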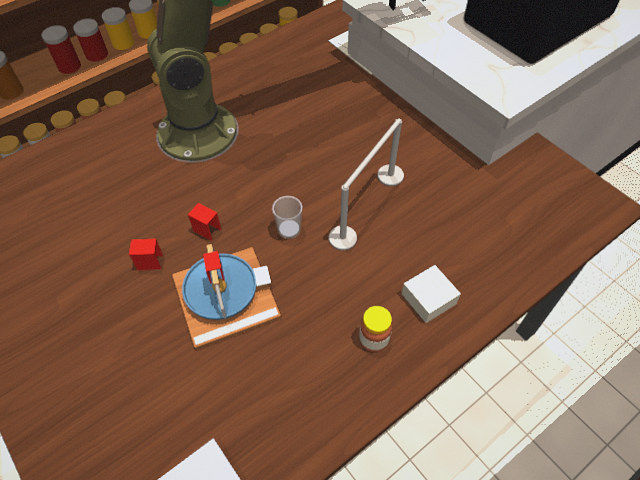

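View pics/top0.png

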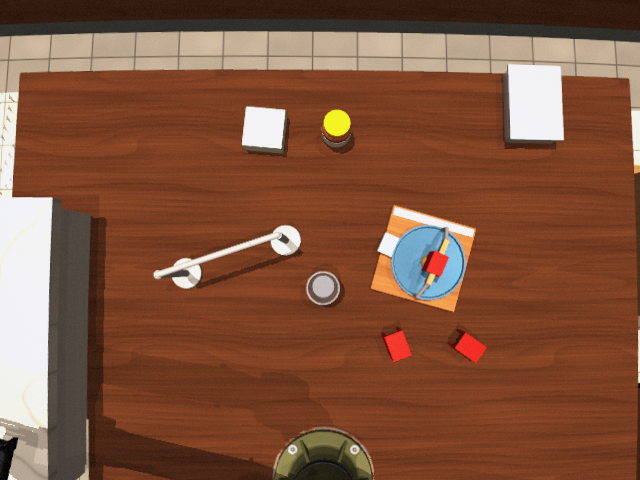

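```bash
cat > h.py <<'E'
import numpy as np, cv2
from cell import env
def cam(n): return env.read_camera(n)
def ray(c,uv):
    p=cv2.undistortPoints(np.array([[uv]],float),np.array(c["intrinsics"]),np.array(c["D"]))[0,0]
    R=np.array(c["R"]);t=np.array(c["t"])
    d=R.T@np.array([p[0],p[1],1.]);return -R.T@t,d/np.linalg.norm(d)
def plane(c,uv,z):
    o,d=ray(c,uv);return o+d*(z-o[2])/d[2]
def tri(c1,u1,c2,u2):
    o1,d1=ray(c1,u1);o2,d2=ray(c2,u2)
    s=np.linalg.lstsq(np.c_[d1,-d2],o2-o1,rcond=None)[0]
    a=o1+d1*s[0];b=o2+d2*s[1];return (a+b)/2,np.linalg.norm(a-b)
def proj(c,X):
    R=np.array(c["R"]);t=np.array(c["t"])
    return cv2.projectPoints(np.array([X],float),cv2.Rodrigues(R)[0],t,np.array(c["intrinsics"]),np.array(c["D"]))[0][0,0]
def crop(c,x0,y0,w,h,s,fn):
    im=np.ascontiguousarray(c["pixels"][y0:y0+h,x0:x0+w,::-1]);im=cv2.resize(im,None,fx=s,fy=s,interpolation=cv2.INTER_CUBIC)
    for i in range(0,w,10): cv2.putText(im,str(x0+i),(i*s,8),0,.3,(255,255,255),1);cv2.line(im,(i*s,10),(i*s,14),(255,255,255))
    for i in range(0,h,10): cv2.putText(im,str(y0+i),(0,i*s+4),0,.3,(255,255,255),1)
    cv2.imwrite(fn,im)
E
python3 - <<'E'
from h import *
s=cam("scene");t=cam("top")
crop(s,160,230,130,120,5,"pics/sc1.png");crop(t,360,195,130,120,5,"pics/tc1.png")
crop(s,320,110,100,145,4,"pics/sr1.png");crop(t,140,215,180,85,4,"pics/tr1.png")
E
```

```text
(no output)
```

View pics/sc1.png

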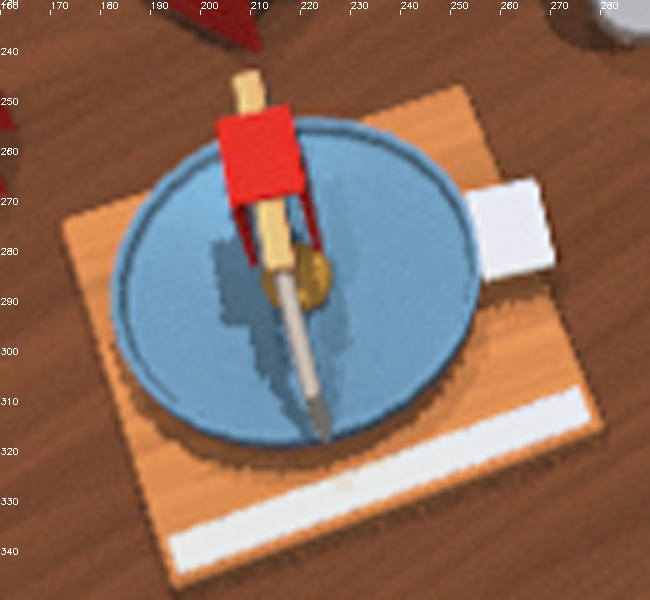

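View pics/tc1.png

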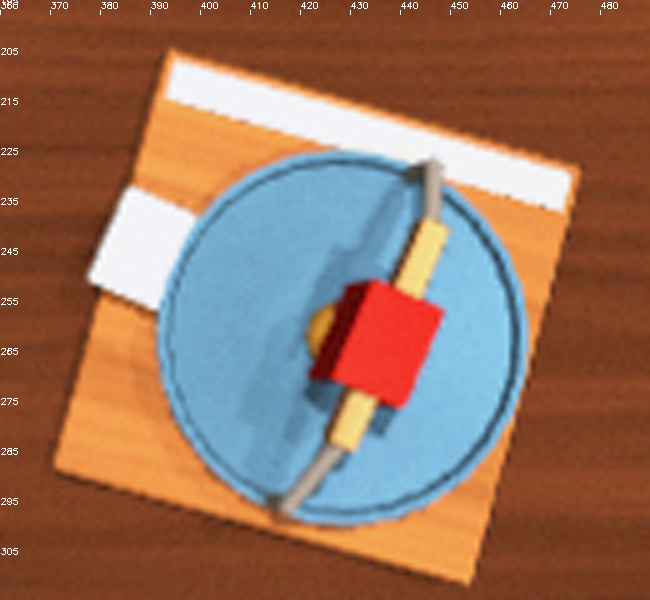

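View pics/sr1.png

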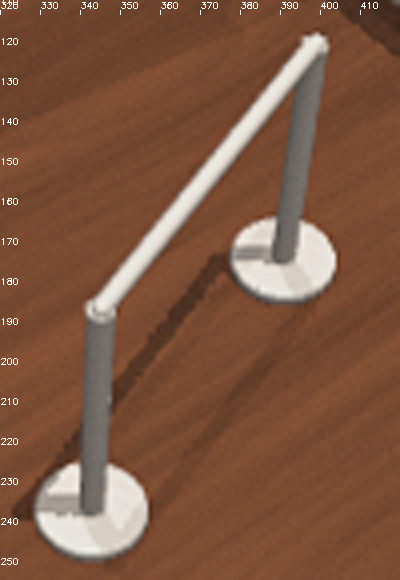

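View pics/tr1.png

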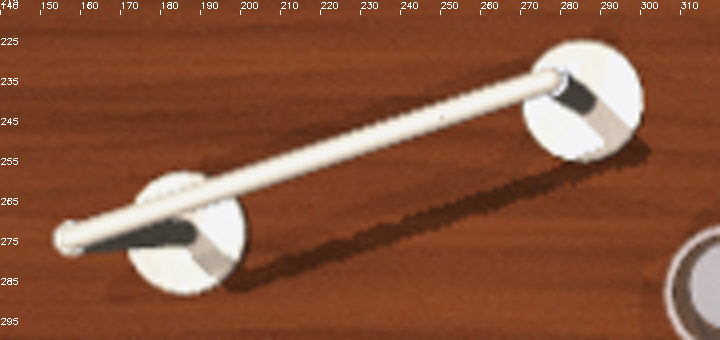

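The scene crop shows the red tag top at about (212,261) on the handle bar, with the lip at (263,257). The top crop has the tag at (437,264), the lip at (389,244) and the stripe along the upper edge. The rail ends are at (345,187) and (399,120) in scene, and (279,236) and (157,274) in top.

```bash
python3 - <<'E'
from h import *
s=cam("scene");t=cam("top")
def redtop(c,box):
    x0,y0,x1,y1=box
    im=c["pixels"].astype(int);m=((im[...,0]>190)&(im[...,1]<90)&(im[...,2]<90)).astype(np.uint8)
    k=np.zeros_like(m);k[y0:y1,x0:x1]=m[y0:y1,x0:x1]
    cn=max(cv2.findContours(k,0,1)[0],key=cv2.contourArea)
    M=cv2.moments(k,True);print("area",M['m00'],cv2.minAreaRect(cn));return (M['m10']/M['m00'],M['m01']/M['m00'])
a=redtop(s,(198,245,230,285));b=redtop(t,(415,240,455,285))
print("tagtop",a,b,tri(s,a,t,b))
P=[((203.6,254),(440.4,276.6)),((218,251.2),(426.6,270.6)),((221.2,268),(434.8,251)),((206.6,271.2),(448.6,257.4))]
C=[tri(s,x,t,y) for x,y in P]
for c in C: print("corner",c[0].round(4),round(c[1],4))
X=[c[0] for c in C]
print("edges",[np.linalg.norm(X[i]-X[j]).round(4) for i,j in((0,1),(1,2),(2,3),(3,0))])
l=(X[2]+X[3]-X[0]-X[1]);print("long yaw",np.degrees(np.arctan2(l[1],l[0])))
print("bar ends", tri(s,(209.4,244.6),t,(429.2,284.4)), tri(s,(215.5,283.5),t,(446.4,239.4)))
A=tri(s,(399,120),t,(157,274.5));B=tri(s,(345,187),t,(278.8,235.5));print("rail",A,B,np.linalg.norm(A[0]-B[0]),(A[0]+B[0])/2)
d=A[0]-B[0];print("rail yaw",np.degrees(np.arctan2(d[1],d[0])))
# on plane z=.2
for z in(.2,.206):
  for c,u in((s,(399,120)),(s,(345,187)),(t,(157,274.5)),(t,(278.8,235.5))): print(z,plane(c,u,z).round(4))
# board corners top, z=.018
q=[(393.4,205),(475.8,228.6),(454,312),(370.6,288.4)]
Q=[plane(t,u,.018) for u in q];print("board",np.round(Q,4),np.mean(Q,0))
q2=[(280.5,315.5),(194.5,347),(172.5,274.5),(252.5,247)] 
print("board scene",np.round([plane(s,u,.018) for u in q2],4))
sd=(Q[0]+Q[1])/2-(Q[2]+Q[3])/2;print("board x yaw",np.degrees(np.arctan2(sd[1],sd[0])))
# dish
for c,n in((s,"s"),(t,"t")):
    im=c["pixels"];h=cv2.cvtColor(im,cv2.COLOR_RGB2HSV);m=cv2.inRange(h,(95,80,40),(115,255,255))
    cn=max(cv2.findContours(m,0,1)[0],key=cv2.contourArea);e=cv2.fitEllipse(cv2.convexHull(cn));print(n,e,plane(c,e[0],.05))
print("lip",plane(t,(388.5,244),.052),plane(s,(263,257),.052))
for n,u,v in (("jar",(377,318),(337,123)),("nap",(432,288),(265,124)),("tumbler",(287,203),(323,287))): print(n,tri(s,u,t,v))
E
```

```text
area 260.0 ((211.6923065185547, 260.4615478515625), (17.258216857910156, 14.904824256896973), 78.69007110595703)
area 326.0 ((436.9569091796875, 263.26727294921875), (15.362854957580566, 21.534257888793945), 23.198589324951172)
tagtop (211.72692307692307, 260.53076923076924) (436.9447852760736, 263.3496932515337) (array([ 0.48999337, -0.2262623 ,  0.14395955]), np.float64(0.0007151044186419663))
corner [ 0.4641 -0.2321  0.1436] 0.0034
corner [ 0.4762 -0.2041  0.1423] 0.0039
corner [ 0.5158 -0.2212  0.1419] 0.0037
corner [ 0.5031 -0.2494  0.1414] 0.004
edges [np.float64(0.0305), np.float64(0.0432), np.float64(0.031), np.float64(0.0427)]
long yaw -23.569294401056215
bar ends (array([ 0.44852174, -0.20946473,  0.14028168]), np.float64(0.004699683888000589)) (array([ 0.5386552 , -0.24804991,  0.13708091]), np.float64(0.0003683855425375904))
rail (array([0.46539899, 0.32056975, 0.19899975]), np.float64(0.0029667519251068784)) (array([0.54211244, 0.08998127, 0.19713936]), np.float64(0.005199722104065842)) 0.24302152792679776 [0.50375572 0.20527551 0.19806956]
rail yaw 108.40153827169402
0.
[... 451 characters left out ...]
-0.2933  0.018 ]
 [ 0.4382 -0.1028  0.018 ]]
board x yaw -15.224277534055465
s ((232.4165496826172, 283.9631652832031), (43.742332458496094, 62.85499572753906), 174.8384552001953) [ 0.51216485 -0.20342552  0.05      ]
t ((418.4330139160156, 257.3721923828125), (49.62451934814453, 72.09449005126953), 25.637088775634766) [ 0.50336549 -0.20702797  0.05      ]
lip [ 0.53242563 -0.14031443  0.052     ] [ 0.49703378 -0.10909244  0.052     ]
jar (array([ 0.79016984, -0.02343395,  0.09651992]), np.float64(0.0019868356797476203))
nap (array([0.79785468, 0.13541339, 0.05772361]), np.float64(0.0008199745059538106))
tumbler (array([0.44009591, 0.00397779, 0.10702726]), np.float64(0.0017653779587203174))
```

```bash
cat > go.py <<'E'
import sys,numpy as np
from cell import env
from scipy.spatial.transform import Rotation as R
# usage: go.py x y z yaw : remaining shift in tool axes at present orientation and after the turn
def rep(target,yaw,cur=None):
    o=env.get_obs();p=np.array(o["tool_pos"]) if cur is None else np.array(cur);r=R.from_euler("xyz",o["tool_rot"],degrees=True)
    g=R.from_euler("xyz",[180,0,yaw],degrees=True)
    rv=(r.inv()*g).as_rotvec(degrees=True);d=np.array(target)-p
    print("pos",p.round(4),"rot",np.round(o["tool_rot"],2),"F",np.round(o["force"],2),"w",round(o["grip_width"],4),"t",round(o["time_s"],2))
    print(" d world",d.round(4)," turn tool",rv.round(2)," shift now-axes",r.inv().apply(d).round(4)," shift after turn",g.inv().apply(d).round(4))
if __name__=="__main__":
    a=list(map(float,sys.argv[1:]));rep(a[:3],a[3],a[4:] or None)
E
python3 go.py 0.155 0.631 0.31 156.7; python3 go.py 0.45 0.25 0.31 156.7;python3 go.py 0.49 -0.226 0.25 156.7 0.45 0.25 0.31
```

```text
pos [0.1556 0.6309 0.2472] rot [-179.96    0.    166.15] F [ 0.09 -0.01 -0.24] w 0.0868 t 0.3
 d world [-0.0006  0.0001  0.0628]  turn tool [-0.03  0.01  9.45]  shift now-axes [ 0.0006 -0.0001 -0.0628]  shift after turn [ 0.0006 -0.0002 -0.0628]
pos [0.1556 0.6309 0.2472] rot [-179.96    0.    166.15] F [ 0.09 -0.01 -0.24] w 0.0868 t 0.3
 d world [ 0.2944 -0.3809  0.0628]  turn tool [-0.03  0.01  9.45]  shift now-axes [-0.377  -0.2994 -0.0626]  shift after turn [-0.4211 -0.2334 -0.0628]
pos [0.45 0.25 0.31] rot [-179.96    0.    166.15] F [ 0.09 -0.01 -0.24] w 0.0868 t 0.3
 d world [ 0.04  -0.476 -0.06 ]  turn tool [-0.03  0.01  9.45]  shift now-axes [-0.1528 -0.4526  0.0603]  shift after turn [-0.225  -0.4214  0.06  ]
```

```bash
python3 -m creep '[{"tz":-0.015,"rz":2.4},{"tz":-0.016,"rz":2.4},{"tz":-0.016,"rz":2.4},{"tz":-0.016,"rz":2.2},{"tx":-0.02,"ty":-0.01},{"tx":-0.035,"ty":-0.02},{"tx":-0.037,"ty":-0.021},{"tx":-0.037,"ty":-0.021},{"tx":-0.037,"ty":-0.021},{"tx":-0.037,"ty":-0.021},{"tx":-0.037,"ty":-0.021},{"tx":-0.037,"ty":-0.021},{"tx":-0.037,"ty":-0.021},{"tx":-0.037,"ty":-0.021},{"tx":-0.035,"ty":-0.02},{"tx":-0.02,"ty":-0.01},{},{}]' 0.087; python3 go.py 0.49 -0.226 0.25 156.7
```

```text
pos [0.1556 0.6309 0.2472] rot [-179.96    0.    166.15] F [ 0.09 -0.01 -0.24] w 0.0868 t 0.3
 d world [ 0.3344 -0.8569  0.0028]  turn tool [-0.03  0.01  9.45]  shift now-axes [-0.5298 -0.752  -0.0023]  shift after turn [-0.6461 -0.6548 -0.0028]$[0]: bad value
```

```bash
python3 -m creep '[{"tx":0,"ty":0,"tz":-0.015,"rx":0,"ry":0,"rz":2.4},{"tx":0,"ty":0,"tz":-0.016,"rx":0,"ry":0,"rz":2.4},{"tx":0,"ty":0,"tz":-0.016,"rx":0,"ry":0,"rz":2.4},{"tx":0,"ty":0,"tz":-0.016,"rx":0,"ry":0,"rz":2.2}]' 0.087; python3 go.py 0.45 0.25 0.31 156.7
```

```text
time_s: 0.8
tool_pos: [0.1556, 0.631, 0.3111]
tool_rot: [-180.0, 0.0, 156.7]
force: [-0.8, -1.0, -0.7]
grip_width: 0.0872
pos [0.1556 0.631  0.3111] rot [-1.7999e+02  1.0000e-02  1.5665e+02] F [-0.79 -1.05 -0.65] w 0.0872 t 0.8
 d world [ 0.2944 -0.381  -0.0011]  turn tool [-0.01  0.01 -0.05]  shift now-axes [-0.4212 -0.2332  0.0012]  shift after turn [-0.421  -0.2335  0.0011]
```

```bash
python3 -m creep '[{"tx":-0.02,"ty":-0.01,"tz":0,"rx":0,"ry":0,"rz":0},{"tx":-0.033,"ty":-0.018,"tz":0,"rx":0,"ry":0,"rz":0},{"tx":-0.036,"ty":-0.02,"tz":0,"rx":0,"ry":0,"rz":0},{"tx":-0.036,"ty":-0.02,"tz":0,"rx":0,"ry":0,"rz":0},{"tx":-0.036,"ty":-0.02,"tz":0,"rx":0,"ry":0,"rz":0},{"tx":-0.036,"ty":-0.02,"tz":0,"rx":0,"ry":0,"rz":0},{"tx":-0.036,"ty":-0.02,"tz":0,"rx":0,"ry":0,"rz":0},{"tx":-0.036,"ty":-0.02,"tz":0,"rx":0,"ry":0,"rz":0},{"tx":-0.036,"ty":-0.02,"tz":0,"rx":0,"ry":0,"rz":0},{"tx":-0.036,"ty":-0.02,"tz":0,"rx":0,"ry":0,"rz":0},{"tx":-0.033,"ty":-0.02,"tz":0,"rx":0,"ry":0,"rz":0},{"tx":-0.025,"ty":-0.014,"tz":0,"rx":0,"ry":0,"rz":0},{"tx":-0.02,"ty":-0.01,"tz":0,"rx":0,"ry":0,"rz":0},{"tx":0,"ty":0,"tz":0,"rx":0,"ry":0,"rz":0}]'; python3 go.py 0.49 -0.226 0.25 156.7
```

```text
time_s: 2.55
tool_pos: [0.4499, 0.2492, 0.31]
tool_rot: [-179.9, -0.0, 156.5]
force: [0.4, 0.4, -1.2]
grip_width: 0.0868
pos [0.4499 0.2492 0.31  ] rot [-1.7995e+02 -1.0000e-02  1.5646e+02] F [ 0.4   0.4  -1.18] w 0.0868 t 2.55
 d world [ 0.0401 -0.4752 -0.06  ]  turn tool [-0.05 -0.01 -0.24]  shift now-axes [-0.2266 -0.4196  0.0603]  shift after turn [-0.2248 -0.4206  0.06  ]
```

```bash
python3 -m creep '[{"tx":-0.01,"ty":-0.02,"tz":0,"rx":0,"ry":0,"rz":0},{"tx":-0.018,"ty":-0.033,"tz":0,"rx":0,"ry":0,"rz":0},{"tx":-0.02,"ty":-0.037,"tz":0,"rx":0,"ry":0,"rz":0},{"tx":-0.02,"ty":-0.037,"tz":0,"rx":0,"ry":0,"rz":0},{"tx":-0.02,"ty":-0.037,"tz":0,"rx":0,"ry":0,"rz":0},{"tx":-0.02,"ty":-0.037,"tz":0,"rx":0,"ry":0,"rz":0},{"tx":-0.02,"ty":-0.037,"tz":0,"rx":0,"ry":0,"rz":0},{"tx":-0.02,"ty":-0.037,"tz":0,"rx":0,"ry":0,"rz":0},{"tx":-0.02,"ty":-0.037,"tz":0.01,"rx":0,"ry":0,"rz":0},{"tx":-0.02,"ty":-0.037,"tz":0.02,"rx":0,"ry":0,"rz":0},{"tx":-0.018,"ty":-0.034,"tz":0.02,"rx":0,"ry":0,"rz":0},{"tx":-0.012,"ty":-0.023,"tz":0.01,"rx":0,"ry":0,"rz":0},{"tx":-0.007,"ty":-0.015,"tz":0,"rx":0,"ry":0,"rz":0},{"tx":0,"ty":0,"tz":0,"rx":0,"ry":0,"rz":0},{"tx":0,"ty":0,"tz":0,"rx":0,"ry":0,"rz":0}]'; python3 go.py 0.49 -0.226 0.138 156.7
python3 - <<'E'
from h import *
s=cam("scene");crop(s,140,180,160,170,4,"pics/sc2.png")
t=cam("top");crop(t,340,180,160,145,4,"pics/tc2.png")
E
```

```text
time_s: 4.42
tool_pos: [0.4894, -0.2221, 0.2505]
tool_rot: [179.9, -0.0, 156.8]
force: [0.1, 0.5, 0.2]
grip_width: 0.087
pos [ 0.4894 -0.2221  0.2505] rot [ 1.7993e+02 -3.0000e-02  1.5682e+02] F [0.13 0.46 0.19] w 0.087 t 4.42
 d world [ 0.0006 -0.0039 -0.1125]  turn tool [ 0.07 -0.03  0.12]  shift now-axes [-0.0022 -0.0035  0.1125]  shift after turn [-0.0021 -0.0033  0.1125]
```

View pics/sc2.png

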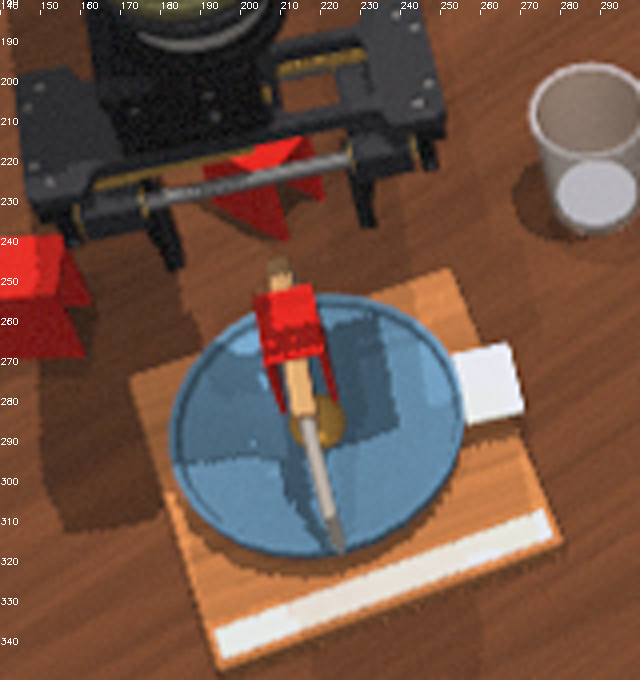

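View pics/tc2.png

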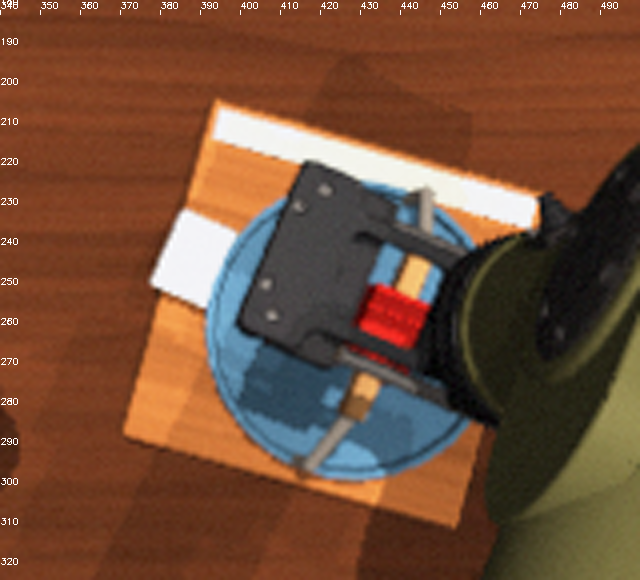

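The gripper hangs over the tag (scene about (213,262)), with the fingers at (183,245) and (232,235) on either side of the bar. I'm going down.

```bash
python3 -m creep '[{"tx":-0.002,"ty":-0.003,"tz":0.01,"rx":0,"ry":0,"rz":0},{"tx":0,"ty":0,"tz":0.018,"rx":0,"ry":0,"rz":0},{"tx":0,"ty":0,"tz":0.018,"rx":0,"ry":0,"rz":0},{"tx":0,"ty":0,"tz":0.018,"rx":0,"ry":0,"rz":0},{"tx":0,"ty":0,"tz":0.018,"rx":0,"ry":0,"rz":0},{"tx":0,"ty":0,"tz":0.014,"rx":0,"ry":0,"rz":0},{"tx":0,"ty":0,"tz":0.01,"rx":0,"ry":0,"rz":0},{"tx":0,"ty":0,"tz":0.006,"rx":0,"ry":0,"rz":0},{"tx":0,"ty":0,"tz":0,"rx":0,"ry":0,"rz":0},{"tx":0,"ty":0,"tz":0,"rx":0,"ry":0,"rz":0}]'; python3 go.py 0.49 -0.226 0.138 156.7
python3 - <<'E'
from h import *
s=cam("scene");crop(s,140,180,160,170,4,"pics/sc3.png")
E
```

```text
time_s: 5.78
tool_pos: [0.4906, -0.2268, 0.1391]
tool_rot: [180.0, 0.1, 156.7]
force: [0.9, 0.4, 0.0]
grip_width: 0.0871
pos [ 0.4906 -0.2268  0.1391] rot [1.7998e+02 6.0000e-02 1.5675e+02] F [0.87 0.38 0.05] w 0.0871 t 5.78
 d world [-0.0006  0.0008 -0.0011]  turn tool [0.02 0.06 0.05]  shift now-axes [0.0009 0.0005 0.0011]  shift after turn [0.0009 0.0005 0.0011]
```

View pics/sc3.png

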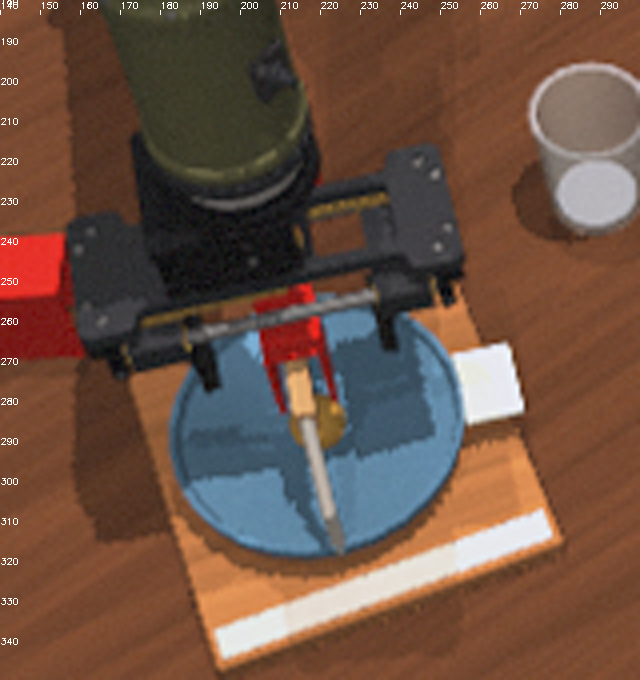

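The fingers straddle the tag, with tips at (193,275) and (237,265). I'm closing them now.

```bash
python3 -m creep '[{"tx":0,"ty":0,"tz":0,"rx":0,"ry":0,"rz":0},{"tx":0,"ty":0,"tz":0,"rx":0,"ry":0,"rz":0},{"tx":0,"ty":0,"tz":0,"rx":0,"ry":0,"rz":0},{"tx":0,"ty":0,"tz":0,"rx":0,"ry":0,"rz":0},{"tx":0,"ty":0,"tz":0,"rx":0,"ry":0,"rz":0},{"tx":0,"ty":0,"tz":0,"rx":0,"ry":0,"rz":0},{"tx":0,"ty":0,"tz":0,"rx":0,"ry":0,"rz":0},{"tx":0,"ty":0,"tz":0,"rx":0,"ry":0,"rz":0},{"tx":0,"ty":0,"tz":0,"rx":0,"ry":0,"rz":0},{"tx":0,"ty":0,"tz":0,"rx":0,"ry":0,"rz":0}]' 0.02 15; python3 go.py 0.49 -0.226 0.30 156.7
```

```text
time_s: 7.08
tool_pos: [0.4902, -0.2267, 0.1385]
tool_rot: [180.0, 0.0, 156.7]
force: [1.5, -0.5, -0.3]
grip_width: 0.0315
pos [ 0.4902 -0.2267  0.1385] rot [180.     0.   156.75] F [ 1.46 -0.52 -0.29] w 0.0315 t 7.08
 d world [-0.0002  0.0007  0.1615]  turn tool [0.   0.   0.05]  shift now-axes [ 0.0004  0.0006 -0.1615]  shift after turn [ 0.0004  0.0006 -0.1615]
```

```bash
python3 -m creep '[{"tx":0,"ty":0,"tz":-0.004,"rx":0,"ry":0,"rz":0},{"tx":0,"ty":0,"tz":-0.008,"rx":0,"ry":0,"rz":0},{"tx":0,"ty":0,"tz":-0.01,"rx":0,"ry":0,"rz":0},{"tx":0,"ty":0,"tz":-0.01,"rx":0,"ry":0,"rz":0},{"tx":0,"ty":0,"tz":-0.01,"rx":0,"ry":0,"rz":0},{"tx":0,"ty":0,"tz":-0.012,"rx":0,"ry":0,"rz":0},{"tx":0,"ty":0,"tz":-0.016,"rx":0,"ry":0,"rz":0},{"tx":0,"ty":0,"tz":-0.02,"rx":0,"ry":0,"rz":0},{"tx":0,"ty":0,"tz":-0.02,"rx":0,"ry":0,"rz":0},{"tx":0,"ty":0,"tz":-0.02,"rx":0,"ry":0,"rz":0},{"tx":0,"ty":0,"tz":-0.018,"rx":0,"ry":0,"rz":0},{"tx":0,"ty":0,"tz":-0.012,"rx":0,"ry":0,"rz":0},{"tx":0,"ty":0,"tz":0,"rx":0,"ry":0,"rz":0}]'; python3 go.py 0.504 0.2045 0.30 108.4
python3 - <<'E'
from h import *
s=cam("scene");crop(s,140,150,160,200,3,"pics/sc4.png")
E
```

```text
time_s: 8.7
tool_pos: [0.4906, -0.2269, 0.2994]
tool_rot: [180.0, 0.1, 156.7]
force: [0.2, 0.1, -1.6]
grip_width: 0.0319
pos [ 0.4906 -0.2269  0.2994] rot [1.7998e+02 8.0000e-02 1.5675e+02] F [ 0.24  0.07 -1.55] w 0.0319 t 8.7
 d world [0.0134 0.4314 0.0006]  turn tool [ 0.06  0.07 48.35]  shift now-axes [ 0.158   0.4016 -0.0007]  shift after turn [ 0.4051  0.1489 -0.0006]
```

View pics/sc4.png

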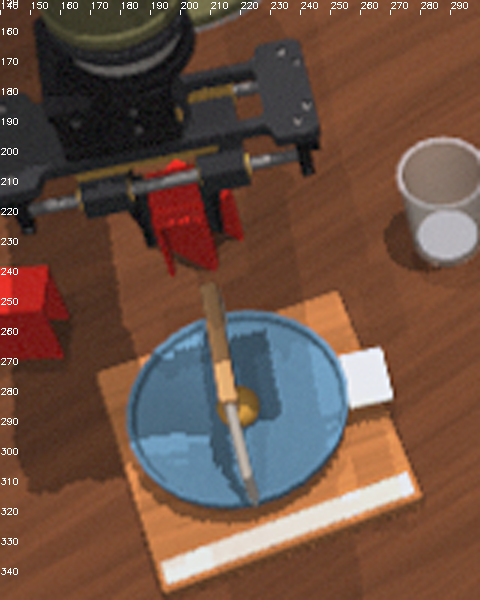

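The tag is off the bar and in the jaws (scene (203,225)), and the dish is undisturbed. Next I turn it and carry it to the rail.

```bash
python3 -m creep '[{"tx":0,"ty":0,"tz":0,"rx":0,"ry":0,"rz":4},{"tx":0,"ty":0,"tz":0,"rx":0,"ry":0,"rz":8},{"tx":0,"ty":0,"tz":0,"rx":0,"ry":0,"rz":8},{"tx":0,"ty":0,"tz":0,"rx":0,"ry":0,"rz":8},{"tx":0,"ty":0,"tz":0,"rx":0,"ry":0,"rz":8},{"tx":0,"ty":0,"tz":0,"rx":0,"ry":0,"rz":8},{"tx":0,"ty":0,"tz":0,"rx":0,"ry":0,"rz":4.3},{"tx":0,"ty":0,"tz":0,"rx":0,"ry":0,"rz":0}]'; python3 go.py 0.504 0.2045 0.30 108.4
```

```text
time_s: 9.75
tool_pos: [0.4898, -0.2264, 0.2977]
tool_rot: [-179.9, -0.0, 108.5]
force: [-0.0, 1.3, -0.2]
grip_width: 0.0318
pos [ 0.4898 -0.2264  0.2977] rot [-1.7992e+02 -4.0000e-02  1.0850e+02] F [-0.03  1.29 -0.17] w 0.0318 t 9.75
 d world [0.0142 0.4309 0.0023]  turn tool [-0.08 -0.04  0.1 ]  shift now-axes [ 0.4041  0.1502 -0.0022]  shift after turn [ 0.4044  0.1495 -0.0023]
```

```bash
python3 -m creep '[{"tx":0.015,"ty":0.005,"tz":0,"rx":0,"ry":0,"rz":0},{"tx":0.03,"ty":0.011,"tz":0,"rx":0,"ry":0,"rz":0},{"tx":0.035,"ty":0.013,"tz":0,"rx":0,"ry":0,"rz":0},{"tx":0.035,"ty":0.013,"tz":0,"rx":0,"ry":0,"rz":0},{"tx":0.035,"ty":0.013,"tz":0,"rx":0,"ry":0,"rz":0},{"tx":0.035,"ty":0.013,"tz":0,"rx":0,"ry":0,"rz":0},{"tx":0.035,"ty":0.013,"tz":0,"rx":0,"ry":0,"rz":0},{"tx":0.035,"ty":0.013,"tz":0,"rx":0,"ry":0,"rz":0},{"tx":0.035,"ty":0.013,"tz":0,"rx":0,"ry":0,"rz":0},{"tx":0.035,"ty":0.013,"tz":0,"rx":0,"ry":0,"rz":0},{"tx":0.03,"ty":0.011,"tz":0,"rx":0,"ry":0,"rz":0},{"tx":0.025,"ty":0.009,"tz":0,"rx":0,"ry":0,"rz":0},{"tx":0.015,"ty":0.006,"tz":0,"rx":0,"ry":0,"rz":0},{"tx":0.01,"ty":0.005,"tz":0,"rx":0,"ry":0,"rz":0},{"tx":0,"ty":0,"tz":0,"rx":0,"ry":0,"rz":0},{"tx":0,"ty":0,"tz":0,"rx":0,"ry":0,"rz":0}]'; python3 go.py 0.504 0.2045 0.26 108.4
```

```text
time_s: 11.75
tool_pos: [0.5056, 0.2041, 0.2986]
tool_rot: [-180.0, 0.0, 108.4]
force: [-0.2, 0.8, -1.3]
grip_width: 0.032
pos [0.5056 0.2041 0.2986] rot [-1.8000e+02  2.0000e-02  1.0836e+02] F [-0.23  0.8  -1.29] w 0.032 t 11.75
 d world [-0.0016  0.0004 -0.0386]  turn tool [-0.    0.02 -0.04]  shift now-axes [ 0.0009 -0.0014  0.0386]  shift after turn [ 0.0009 -0.0014  0.0386]
```

```bash
python3 - <<'E'
from h import *
s=cam("scene");crop(s,300,60,130,150,5,"pics/sr4.png")
t=cam("top");crop(t,140,190,160,110,5,"pics/tr4.png")
E
```

```text
(no output)
```

View pics/sr4.png

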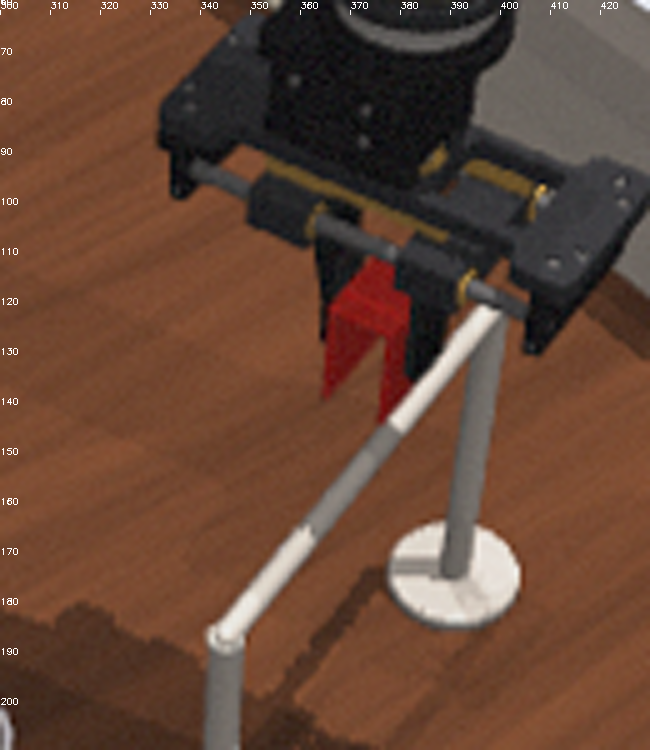

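View pics/tr4.png

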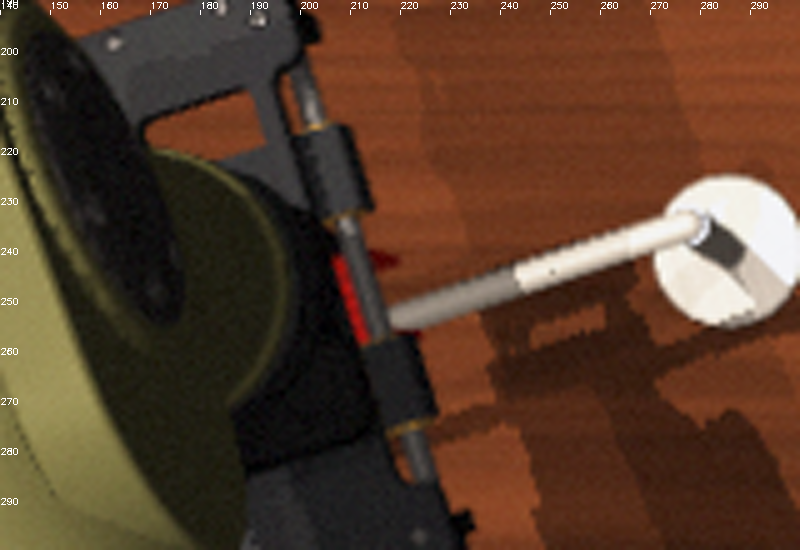

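```bash
python3 - <<'E'
from h import *
s=cam("scene");t=cam("top")
def off(c,u,z,a,b):
    A=plane(c,a,.2)[:2];B=plane(c,b,.2)[:2];e=(A-B)/np.linalg.norm(A-B);n=np.array([e[1],-e[0]])
    P=plane(c,u,z)[:2];return (P-B)@e,(P-B)@n,P
for z in(.248,.253,.258):
  print("scene",off(s,(370.4,142.3),z,(399,120),(345,187)),"top",off(t,(222.1,249.7),z,(157,274.5),(278.8,235.5)))
for u in((364.8,140),(376,144.6)):print(off(s,u,.253,(399,120),(345,187)))
for u in((220,242.4),(224.2,257)):print(off(t,u,.253,(157,274.5),(278.8,235.5)))
print(tri(s,(364.8,140),t,(224.2,257)),tri(s,(376,144.6),t,(220,242.4)))
print(off(s,(399,120),.2,(399,120),(345,187)))
E
```

```text
scene (np.float64(0.10274136518488329), np.float64(3.110203597825548e-05), array([0.51204643, 0.18798012])) top (np.float64(0.10161492851634055), np.float64(0.0025678175298331977), array([0.51126696, 0.18490016]))
scene (np.float64(0.0983821342317519), np.float64(0.0021766974641767296), array([0.51548286, 0.18454537])) top (np.float64(0.10066818303741772), np.float64(0.0020937555679587734), array([0.5111114 , 0.18385284]))
scene (np.float64(0.09402290327862042), np.float64(0.004322292892375171), array([0.51891928, 0.18111063])) top (np.float64(0.09972143755849486), np.float64(0.001619693606084228), array([0.51095584, 0.18280553]))
(np.float64(0.09776508607198653), np.float64(-0.011550144113326987), array([0.50268788, 0.17953582]))
(np.float64(0.09899413460210214), np.float64(0.015811018757873933), array([0.52819188, 0.18952032]))
(np.float64(0.100415762648056), np.float64(0.015738830131036528), array([0.5241562 , 0.18786345]))
(np.float64(0.10092746758476061), np.float64(-0.011526447276261734), array([0.4980881, 0.1798565]))
(array([0.49878046, 0.18181935, 0.24810192]), np.float64(0.0022405185833673886)) (array([0.52528338, 0.19007891, 0.24975351]), np.float64(0.003542357956076638))
(np.float64(0.24357132369392148), np.float64(3.1786031415541864e-18), array([0.46661429, 0.32128053]))
```

In both views the tag's legs sit about 2 mm off-centre of the rail, toward tool +y (scene legs at (365,140) and (376,145)). I'll correct by -2 mm and go down.

```bash
python3 -m creep '[{"tx":0,"ty":-0.002,"tz":0.005,"rx":0,"ry":0,"rz":0},{"tx":0,"ty":0,"tz":0.008,"rx":0,"ry":0,"rz":0},{"tx":0,"ty":0,"tz":0.01,"rx":0,"ry":0,"rz":0},{"tx":0,"ty":0,"tz":0.01,"rx":0,"ry":0,"rz":0},{"tx":0,"ty":0,"tz":0.01,"rx":0,"ry":0,"rz":0},{"tx":0,"ty":0,"tz":0.01,"rx":0,"ry":0,"rz":0},{"tx":0,"ty":0,"tz":0.01,"rx":0,"ry":0,"rz":0},{"tx":0,"ty":0,"tz":0.008,"rx":0,"ry":0,"rz":0},{"tx":0,"ty":0,"tz":0.003,"rx":0,"ry":0,"rz":0},{"tx":0,"ty":0,"tz":0,"rx":0,"ry":0,"rz":0}]'; python3 go.py 0.504 0.2045 0.205 108.4
python3 - <<'E'
from h import *
s=cam("scene");crop(s,300,80,130,130,5,"pics/sr5.png")
E
```

```text
time_s: 13.2
tool_pos: [0.5034, 0.2047, 0.2245]
tool_rot: [180.0, 0.0, 108.4]
force: [0.2, -0.1, -0.8]
grip_width: 0.0317
pos [0.5034 0.2047 0.2245] rot [180.     0.   108.45] F [ 0.22 -0.11 -0.8 ] w 0.0317 t 13.2
 d world [ 0.0006 -0.0002 -0.0195]  turn tool [0.   0.   0.05]  shift now-axes [-0.0004  0.0005  0.0195]  shift after turn [-0.0004  0.0005  0.0195]
```

View pics/sr5.png

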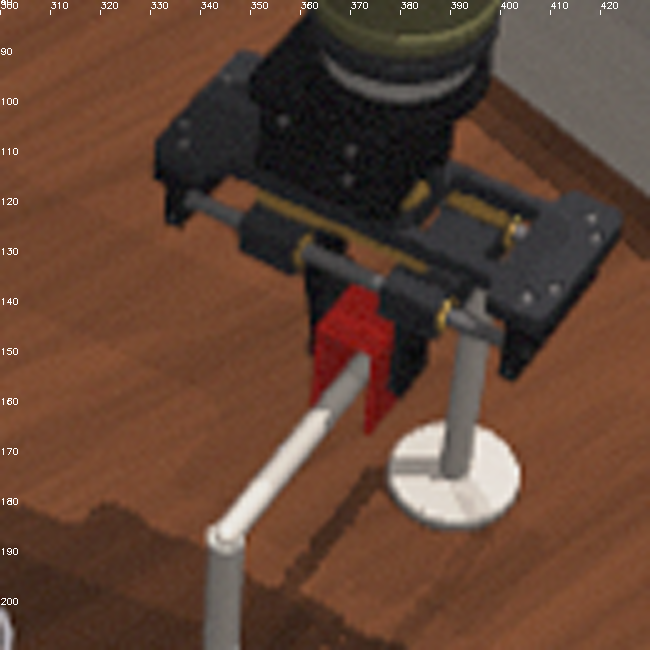

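The tag straddles the rail (legs at (362,160) and (374,166), bar between them at (369,155)). I'll lower it slowly.

```bash
python3 -m creep '[{"tx":0,"ty":0,"tz":0.004,"rx":0,"ry":0,"rz":0},{"tx":0,"ty":0,"tz":0.005,"rx":0,"ry":0,"rz":0},{"tx":0,"ty":0,"tz":0.005,"rx":0,"ry":0,"rz":0},{"tx":0,"ty":0,"tz":0.003,"rx":0,"ry":0,"rz":0},{"tx":0,"ty":0,"tz":0.001,"rx":0,"ry":0,"rz":0},{"tx":0,"ty":0,"tz":0.001,"rx":0,"ry":0,"rz":0},{"tx":0,"ty":0,"tz":0,"rx":0,"ry":0,"rz":0}]'; python3 -m creep '[{"tx":0,"ty":0,"tz":0.001,"rx":0,"ry":0,"rz":0},{"tx":0,"ty":0,"tz":0,"rx":0,"ry":0,"rz":0}]'; python3 -m creep '[{"tx":0,"ty":0,"tz":0.001,"rx":0,"ry":0,"rz":0},{"tx":0,"ty":0,"tz":0,"rx":0,"ry":0,"rz":0}]'
```

```text
time_s: 14.12
tool_pos: [0.5035, 0.2047, 0.2057]
tool_rot: [180.0, -0.0, 108.4]
force: [-0.2, 0.3, -0.5]
grip_width: 0.0318
time_s: 14.38
tool_pos: [0.5034, 0.2047, 0.2046]
tool_rot: [180.0, -0.0, 108.4]
force: [-1.0, -0.8, -1.5]
grip_width: 0.0317
time_s: 14.62
tool_pos: [0.5033, 0.2046, 0.2035]
tool_rot: [-180.0, -0.0, 108.4]
force: [-0.2, 0.2, -0.9]
grip_width: 0.0319
```

```bash
python3 -m creep '[{"tx":0,"ty":0,"tz":0.001,"rx":0,"ry":0,"rz":0},{"tx":0,"ty":0,"tz":0,"rx":0,"ry":0,"rz":0}]';  python3 -m creep '[{"tx":0,"ty":0,"tz":0,"rx":0,"ry":0,"rz":0},{"tx":0,"ty":0,"tz":0,"rx":0,"ry":0,"rz":0},{"tx":0,"ty":0,"tz":0,"rx":0,"ry":0,"rz":0},{"tx":0,"ty":0,"tz":0,"rx":0,"ry":0,"rz":0},{"tx":0,"ty":0,"tz":0,"rx":0,"ry":0,"rz":0},{"tx":0,"ty":0,"tz":0,"rx":0,"ry":0,"rz":0}]' 0.06
python3 - <<'E'
from h import *
s=cam("scene");crop(s,300,80,130,130,5,"pics/sr6.png")
E
```

```text
time_s: 14.88
tool_pos: [0.5033, 0.2046, 0.2025]
tool_rot: [-180.0, 0.0, 108.4]
force: [-0.1, -0.1, -1.4]
grip_width: 0.0319
time_s: 15.62
tool_pos: [0.5034, 0.2047, 0.2026]
tool_rot: [180.0, -0.0, 108.4]
force: [0.3, -0.2, -0.1]
grip_width: 0.0599
```

View pics/sr6.png

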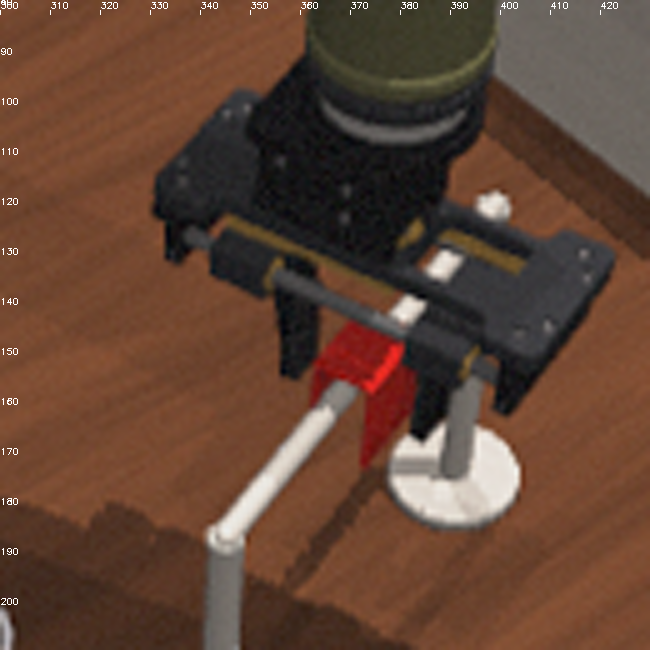

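The tag sits on the rail (366,155), with both fingers clear of it. I'll retreat straight up and head for the dish.

```bash
python3 -m creep '[{"tx":0,"ty":0,"tz":-0.004,"rx":0,"ry":0,"rz":0},{"tx":0,"ty":0,"tz":-0.01,"rx":0,"ry":0,"rz":0},{"tx":0,"ty":0,"tz":-0.015,"rx":0,"ry":0,"rz":0},{"tx":0,"ty":0,"tz":-0.02,"rx":0,"ry":0,"rz":0},{"tx":0,"ty":0,"tz":-0.02,"rx":0,"ry":0,"rz":0},{"tx":0,"ty":0,"tz":-0.02,"rx":0,"ry":0,"rz":0},{"tx":0,"ty":0,"tz":-0.01,"rx":0,"ry":0,"rz":0},{"tx":0,"ty":0,"tz":0,"rx":0,"ry":0,"rz":0}]'
python3 - <<'E'
from h import *
s=cam("scene");crop(s,160,230,130,120,5,"pics/sc7.png");crop(s,320,110,100,145,4,"pics/sr7.png")
t=cam("top");crop(t,360,195,130,120,5,"pics/tc7.png")
E
python3 go.py 0.494 -0.229 0.26 156.7
```

```text
time_s: 16.68
tool_pos: [0.5038, 0.2048, 0.3026]
tool_rot: [179.9, -0.0, 108.4]
force: [0.8, -0.3, -0.5]
grip_width: 0.0602
pos [0.5032 0.2046 0.3011] rot [-179.96    0.    108.45] F [-0.59 -0.49 -1.14] w 0.0602 t 16.77
 d world [-0.0092 -0.4336 -0.0411]  turn tool [-4.000e-02 -1.000e-02 -4.825e+01]  shift now-axes [-0.4084 -0.1459  0.0412]  shift after turn [-0.1631 -0.4018  0.0411]
```

View pics/sc7.png

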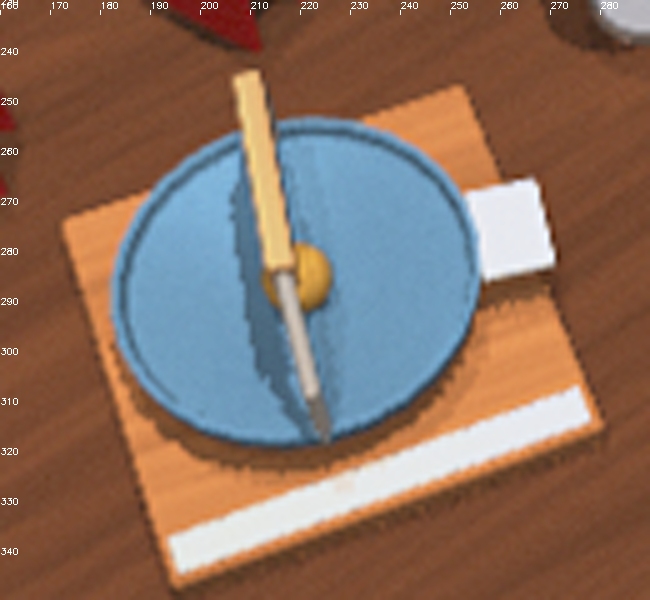

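View pics/sr7.png

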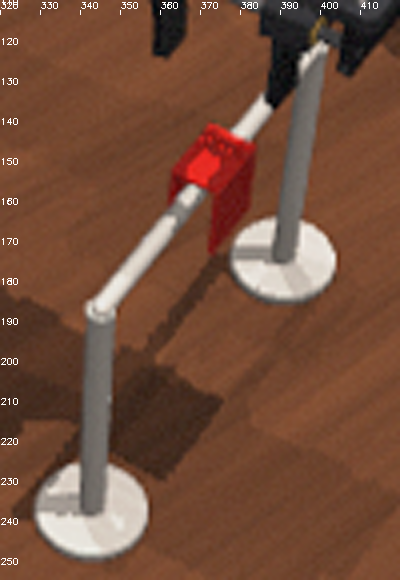

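View pics/tc7.png

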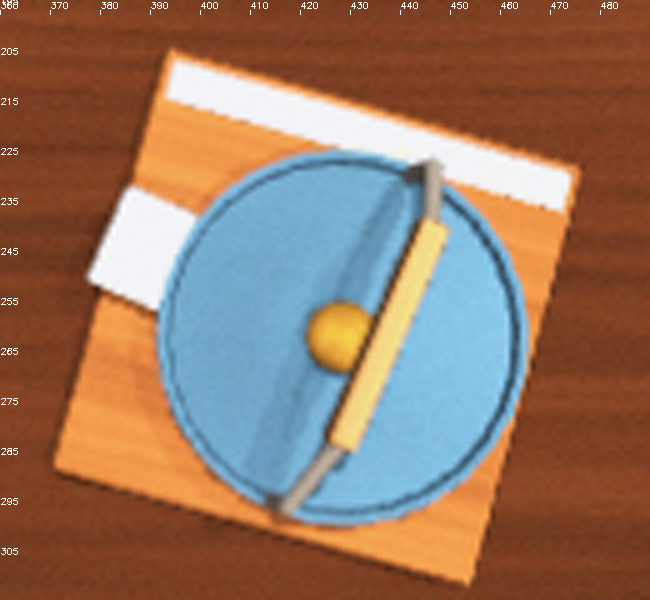

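The bar is clear now: scene centre is about (212.5,264) and top about (438,262). The praline is mid-dish, and the tag hangs on the rail at scene (370,152).

```bash
python3 - <<'E'
from h import *
s=cam("scene");t=cam("top")
def bar(c,box):
    x0,y0,x1,y1=box;h=cv2.cvtColor(c["pixels"],cv2.COLOR_RGB2HSV)
    m=cv2.inRange(h,(17,70,190),(28,165,255));k=np.zeros_like(m);k[y0:y1,x0:x1]=m[y0:y1,x0:x1]
    cn=max(cv2.findContours(k,0,1)[0],key=cv2.contourArea);r=cv2.minAreaRect(cn);M=cv2.moments(k,True)
    print(r,M['m00'],M['m10']/M['m00'],M['m01']/M['m00']);return r
a=bar(s,(200,235,225,290));b=bar(t,(420,230,455,292))
print(tri(s,a[0],t,b[0]),tri(s,(212.55,264.35),t,(437.7,262)))
for c,q in((s,[(209.2,245),(215.9,283.7)]),(t,[(428.4,284.2),(447,239.8)])):
    P=[plane(c,u,.143) for u in q];d=P[1]-P[0];print("bar z.143",np.round(P,4),"mid",np.mean(P,0).round(4),"yaw",np.degrees(np.arctan2(d[1],d[0])),np.linalg.norm(d))
# praline, dish rim centre
print("pral",tri(s,(218,285.5),t,(428,262.5)))
print("rim", plane(t,(428.6,262.3),.052), plane(s,(219.4,286.4),.052))
lip=plane(t,(389.5,244.5),.052);print("lip",lip)
E
```

```text
((211.9483642578125, 263.81646728515625), (38.44776153564453, 4.908899307250977), 79.04593658447266) 178.0 212.19662921348313 264.40449438202245
((437.6637878417969, 261.28448486328125), (5.120950222015381, 48.58338165283203), 23.198591232299805) 255.0 437.6823529411765 261.2
(array([ 0.49412892, -0.22907962,  0.13884839]), np.float64(0.00037847518222337563)) (array([ 0.49329655, -0.22897886,  0.13561137]), np.float64(0.0025308564669606934))
bar z.143 [[ 0.4526 -0.2091  0.143 ]
 [ 0.5429 -0.2489  0.143 ]] mid [ 0.4977 -0.229   0.143 ] yaw -23.731759630191405 0.09867619336433735
bar z.143 [[ 0.4477 -0.2093  0.143 ]
 [ 0.5376 -0.2476  0.143 ]] mid [ 0.4927 -0.2284  0.143 ] yaw -23.11185139829948 0.09776135935966988
pral (array([ 0.49207828, -0.22977449,  0.04396857]), np.float64(0.0004110850413600128))
rim [ 0.49257681 -0.22922884  0.052     ] [ 0.50048934 -0.23015006  0.052     ]
lip [ 0.53133695 -0.14252704  0.052     ]
```

```bash
python3 -m creep '[{"tx":-0.015,"ty":-0.005,"tz":0,"rx":0,"ry":0,"rz":0},{"tx":-0.03,"ty":-0.011,"tz":0,"rx":0,"ry":0,"rz":0},{"tx":-0.035,"ty":-0.013,"tz":0,"rx":0,"ry":0,"rz":0},{"tx":-0.035,"ty":-0.013,"tz":0,"rx":0,"ry":0,"rz":0},{"tx":-0.035,"ty":-0.013,"tz":0,"rx":0,"ry":0,"rz":0},{"tx":-0.035,"ty":-0.013,"tz":0,"rx":0,"ry":0,"rz":0},{"tx":-0.035,"ty":-0.013,"tz":0,"rx":0,"ry":0,"rz":0},{"tx":-0.035,"ty":-0.013,"tz":0,"rx":0,"ry":0,"rz":0},{"tx":-0.035,"ty":-0.013,"tz":0,"rx":0,"ry":0,"rz":0},{"tx":-0.035,"ty":-0.013,"tz":0,"rx":0,"ry":0,"rz":0},{"tx":-0.033,"ty":-0.01,"tz":0,"rx":0,"ry":0,"rz":0},{"tx":-0.025,"ty":-0.008,"tz":0,"rx":0,"ry":0,"rz":0},{"tx":-0.015,"ty":-0.005,"tz":0,"rx":0,"ry":0,"rz":0},{"tx":-0.01,"ty":-0.003,"tz":0,"rx":0,"ry":0,"rz":0},{"tx":0,"ty":0,"tz":0,"rx":0,"ry":0,"rz":0}]' 0.087
python3 -m creep '[{"tx":0,"ty":0,"tz":0,"rx":0,"ry":0,"rz":-4},{"tx":0,"ty":0,"tz":0,"rx":0,"ry":0,"rz":-8},{"tx":0,"ty":0,"tz":0,"rx":0,"ry":0,"rz":-8},{"tx":0,"ty":0,"tz":0,"rx":0,"ry":0,"rz":-8},{"tx":0,"ty":0,"tz":0,"rx":0,"ry":0,"rz":-8},{"tx":0,"ty":0,"tz":0,"rx":0,"ry":0,"rz":-8},{"tx":0,"ty":0,"tz":0,"rx":0,"ry":0,"rz":-4.2},{"tx":0,"ty":0,"tz":0,"rx":0,"ry":0,"rz":0}]'; python3 go.py 0.494 -0.229 0.137 156.6
```

```text
time_s: 18.75
tool_pos: [0.4934, -0.2295, 0.3014]
tool_rot: [-180.0, -0.0, 108.3]
force: [-0.4, -0.9, 0.7]
grip_width: 0.0868
time_s: 19.75
tool_pos: [0.4941, -0.2277, 0.3014]
tool_rot: [180.0, -0.0, 156.7]
force: [0.5, 0.4, 0.2]
grip_width: 0.0865
pos [ 0.4941 -0.2277  0.3014] rot [ 1.7997e+02 -2.0000e-02  1.5668e+02] F [0.52 0.42 0.21] w 0.0865 t 19.75
 d world [-1.000e-04 -1.300e-03 -1.644e-01]  turn tool [ 0.03 -0.02  0.08]  shift now-axes [-0.0005 -0.0014  0.1644]  shift after turn [-0.0004 -0.0013  0.1644]
```

```bash
python3 -m creep '[{"tx":0,"ty":-0.001,"tz":0.01,"rx":0,"ry":0,"rz":0},{"tx":0,"ty":0,"tz":0.02,"rx":0,"ry":0,"rz":0},{"tx":0,"ty":0,"tz":0.02,"rx":0,"ry":0,"rz":0},{"tx":0,"ty":0,"tz":0.02,"rx":0,"ry":0,"rz":0},{"tx":0,"ty":0,"tz":0.02,"rx":0,"ry":0,"rz":0},{"tx":0,"ty":0,"tz":0.02,"rx":0,"ry":0,"rz":0},{"tx":0,"ty":0,"tz":0.018,"rx":0,"ry":0,"rz":0},{"tx":0,"ty":0,"tz":0.015,"rx":0,"ry":0,"rz":0},{"tx":0,"ty":0,"tz":0.012,"rx":0,"ry":0,"rz":0},{"tx":0,"ty":0,"tz":0.007,"rx":0,"ry":0,"rz":0},{"tx":0,"ty":0,"tz":0.002,"rx":0,"ry":0,"rz":0},{"tx":0,"ty":0,"tz":0,"rx":0,"ry":0,"rz":0}]' 0.04; python3 go.py 0.494 -0.229 0.137 156.6
python3 - <<'E'
from h import *
s=cam("scene");crop(s,140,180,160,170,4,"pics/sc8.png")
E
```

```text
time_s: 21.25
tool_pos: [0.4938, -0.2296, 0.1378]
tool_rot: [180.0, 0.0, 156.6]
force: [0.1, 0.0, 0.2]
grip_width: 0.0401
pos [ 0.4938 -0.2296  0.1378] rot [1.7999e+02 3.0000e-02 1.5664e+02] F [0.09 0.01 0.18] w 0.0401 t 21.25
 d world [ 0.0002  0.0006 -0.0008]  turn tool [0.01 0.03 0.04]  shift now-axes [0.0001 0.0006 0.0008]  shift after turn [0.0001 0.0006 0.0008]
```

View pics/sc8.png

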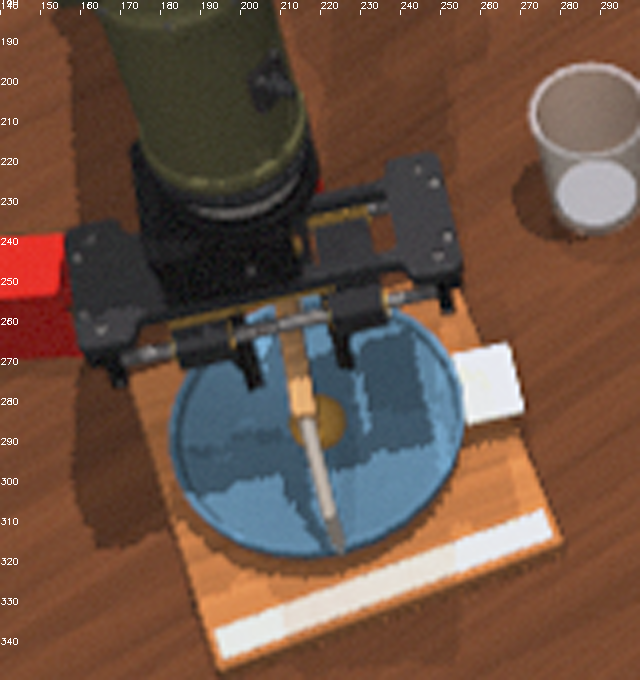

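The bar (213,272) lies midway between the fingers (203 and 225). I'll close gently first, then grip firmly.

```bash
python3 -m creep '[{"tx":0,"ty":0,"tz":0,"rx":0,"ry":0,"rz":0},{"tx":0,"ty":0,"tz":0,"rx":0,"ry":0,"rz":0},{"tx":0,"ty":0,"tz":0,"rx":0,"ry":0,"rz":0},{"tx":0,"ty":0,"tz":0,"rx":0,"ry":0,"rz":0},{"tx":0,"ty":0,"tz":0,"rx":0,"ry":0,"rz":0},{"tx":0,"ty":0,"tz":0,"rx":0,"ry":0,"rz":0},{"tx":0,"ty":0,"tz":0,"rx":0,"ry":0,"rz":0}]' 0 8;python3 -m creep '[{"tx":0,"ty":0,"tz":0,"rx":0,"ry":0,"rz":0},{"tx":0,"ty":0,"tz":0,"rx":0,"ry":0,"rz":0},{"tx":0,"ty":0,"tz":0,"rx":0,"ry":0,"rz":0}]' 0 45
```

```text
time_s: 22.18
tool_pos: [0.4937, -0.2295, 0.1376]
tool_rot: [180.0, 0.0, 156.6]
force: [-0.4, 0.8, 0.5]
grip_width: 0.0119
time_s: 22.55
tool_pos: [0.4937, -0.2295, 0.1376]
tool_rot: [180.0, 0.0, 156.6]
force: [-0.1, -0.7, 1.3]
grip_width: 0.0119
```

Lifting slowly, about 10 cm straight up.

```bash
python3 -m creep '[{"tx":0,"ty":0,"tz":-0.001,"rx":0,"ry":0,"rz":0},{"tx":0,"ty":0,"tz":-0.002,"rx":0,"ry":0,"rz":0},{"tx":0,"ty":0,"tz":-0.003,"rx":0,"ry":0,"rz":0},{"tx":0,"ty":0,"tz":-0.004,"rx":0,"ry":0,"rz":0},{"tx":0,"ty":0,"tz":-0.005,"rx":0,"ry":0,"rz":0},{"tx":0,"ty":0,"tz":-0.006,"rx":0,"ry":0,"rz":0},{"tx":0,"ty":0,"tz":-0.007,"rx":0,"ry":0,"rz":0},{"tx":0,"ty":0,"tz":-0.007,"rx":0,"ry":0,"rz":0},{"tx":0,"ty":0,"tz":-0.008,"rx":0,"ry":0,"rz":0},{"tx":0,"ty":0,"tz":-0.008,"rx":0,"ry":0,"rz":0},{"tx":0,"ty":0,"tz":-0.008,"rx":0,"ry":0,"rz":0},{"tx":0,"ty":0,"tz":-0.008,"rx":0,"ry":0,"rz":0},{"tx":0,"ty":0,"tz":-0.008,"rx":0,"ry":0,"rz":0},{"tx":0,"ty":0,"tz":-0.007,"rx":0,"ry":0,"rz":0},{"tx":0,"ty":0,"tz":-0.006,"rx":0,"ry":0,"rz":0},{"tx":0,"ty":0,"tz":-0.005,"rx":0,"ry":0,"rz":0},{"tx":0,"ty":0,"tz":-0.004,"rx":0,"ry":0,"rz":0},{"tx":0,"ty":0,"tz":-0.003,"rx":0,"ry":0,"rz":0},{"tx":0,"ty":0,"tz":-0.001,"rx":0,"ry":0,"rz":0},{"tx":0,"ty":0,"tz":0,"rx":0,"ry":0,"rz":0}]'; python3 go.py 0.494 -0.229 0.237 74.6
python3 - <<'E'
from h import *
s=cam("scene");crop(s,120,150,180,200,3,"pics/sc9.png")
t=cam("top");crop(t,340,180,160,145,4,"pics/tc9.png")
E
```

```text
time_s: 25.05
tool_pos: [0.4936, -0.2294, 0.2385]
tool_rot: [180.0, -0.0, 156.6]
force: [1.1, 0.2, -4.8]
grip_width: 0.0117
pos [ 0.4936 -0.2294  0.2385] rot [180.    -0.   156.65] F [ 1.07  0.16 -4.78] w 0.0117 t 25.05
 d world [ 0.0004  0.0004 -0.0015]  turn tool [ 0.   -0.   82.05]  shift now-axes [-0.0002  0.0006  0.0015]  shift after turn [0.0005 0.0003 0.0015]
```

View pics/sc9.png

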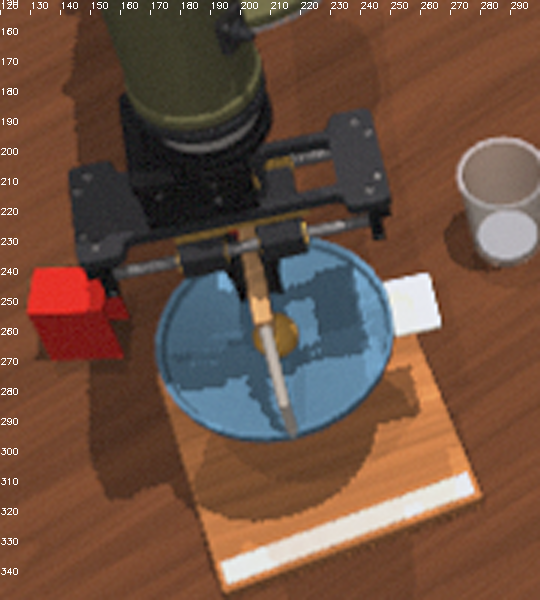

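View pics/tc9.png

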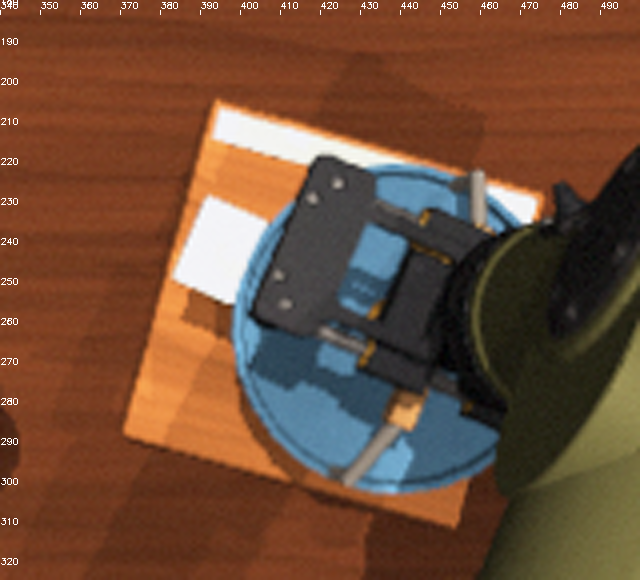

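The dish hangs level about 10 cm up, with the praline in its middle (scene (211,262)). Now the turn, +82° about tool z, slowly with ramps.

```bash
python3 -m creep '[{"tx":0,"ty":0,"tz":0,"rx":0,"ry":0,"rz":0},{"tx":0,"ty":0,"tz":0,"rx":0,"ry":0,"rz":0},{"tx":0,"ty":0,"tz":0,"rx":0,"ry":0,"rz":0.4},{"tx":0,"ty":0,"tz":0,"rx":0,"ry":0,"rz":0.8},{"tx":0,"ty":0,"tz":0,"rx":0,"ry":0,"rz":1.3},{"tx":0,"ty":0,"tz":0,"rx":0,"ry":0,"rz":1.8},{"tx":0,"ty":0,"tz":0,"rx":0,"ry":0,"rz":2.2},{"tx":0,"ty":0,"tz":0,"rx":0,"ry":0,"rz":2.5},{"tx":0,"ty":0,"tz":0,"rx":0,"ry":0,"rz":2.5},{"tx":0,"ty":0,"tz":0,"rx":0,"ry":0,"rz":2.5},{"tx":0,"ty":0,"tz":0,"rx":0,"ry":0,"rz":2.5},{"tx":0,"ty":0,"tz":0,"rx":0,"ry":0,"rz":2.5},{"tx":0,"ty":0,"tz":0,"rx":0,"ry":0,"rz":2.5},{"tx":0,"ty":0,"tz":0,"rx":0,"ry":0,"rz":2.5},{"tx":0,"ty":0,"tz":0,"rx":0,"ry":0,"rz":2.5},{"tx":0,"ty":0,"tz":0,"rx":0,"ry":0,"rz":2.5},{"tx":0,"ty":0,"tz":0,"rx":0,"ry":0,"rz":2.5},{"tx":0,"ty":0,"tz":0,"rx":0,"ry":0,"rz":2.5},{"tx":0,"ty":0,"tz":0,"rx":0,"ry":0,"rz":2.5},{"tx":0,"ty":0,"tz":0,"rx":0,"ry":0,"rz":2.5}]'
python3 -m creep '[{"tx":0,"ty":0,"tz":0,"rx":0,"ry":0,"rz":2.5},{"tx":0,"ty":0,"tz":0,"rx":0,"ry":0,"rz":2.5},{"tx":0,"ty":0,"tz":0,"rx":0,"ry":0,"rz":2.5},{"tx":0,"ty":0,"tz":0,"rx":0,"ry":0,"rz":2.5},{"tx":0,"ty":0,"tz":0,"rx":0,"ry":0,"rz":2.5},{"tx":0,"ty":0,"tz":0,"rx":0,"ry":0,"rz":2.5},{"tx":0,"ty":0,"tz":0,"rx":0,"ry":0,"rz":2.5},{"tx":0,"ty":0,"tz":0,"rx":0,"ry":0,"rz":2.5},{"tx":0,"ty":0,"tz":0,"rx":0,"ry":0,"rz":2.5},{"tx":0,"ty":0,"tz":0,"rx":0,"ry":0,"rz":2.5},{"tx":0,"ty":0,"tz":0,"rx":0,"ry":0,"rz":2.5},{"tx":0,"ty":0,"tz":0,"rx":0,"ry":0,"rz":2.5},{"tx":0,"ty":0,"tz":0,"rx":0,"ry":0,"rz":2.4},{"tx":0,"ty":0,"tz":0,"rx":0,"ry":0,"rz":2},{"tx":0,"ty":0,"tz":0,"rx":0,"ry":0,"rz":1.6},{"tx":0,"ty":0,"tz":0,"rx":0,"ry":0,"rz":1.2},{"tx":0,"ty":0,"tz":0,"rx":0,"ry":0,"rz":0.8},{"tx":0,"ty":0,"tz":0,"rx":0,"ry":0,"rz":0.4},{"tx":0,"ty":0,"tz":0,"rx":0,"ry":0,"rz":0.2},{"tx":0,"ty":0,"tz":0,"rx":0,"ry":0,"rz":0}]'; python3 go.py 0.494 -0.229 0.237 74.6
python3 - <<'E'
from h import *
s=cam("scene");crop(s,120,150,180,200,3,"pics/sc10.png")
t=cam("top");crop(t,340,180,160,145,4,"pics/tc10.png")
E
```

```text
time_s: 27.65
tool_pos: [0.4936, -0.2294, 0.2386]
tool_rot: [180.0, -0.0, 117.5]
force: [0.7, 0.1, -5.2]
grip_width: 0.0116
time_s: 30.15
tool_pos: [0.4936, -0.2295, 0.2385]
tool_rot: [180.0, -0.0, 79.0]
force: [0.4, -0.6, -4.1]
grip_width: 0.0117
pos [ 0.4936 -0.2295  0.2385] rot [180.    -0.    79.05] F [ 0.4  -0.62 -4.07] w 0.0117 t 30.15
 d world [ 0.0004  0.0005 -0.0015]  turn tool [ 0.   -0.    4.45]  shift now-axes [0.0005 0.0003 0.0015]  shift after turn [0.0006 0.0003 0.0015]
```

View pics/sc10.png

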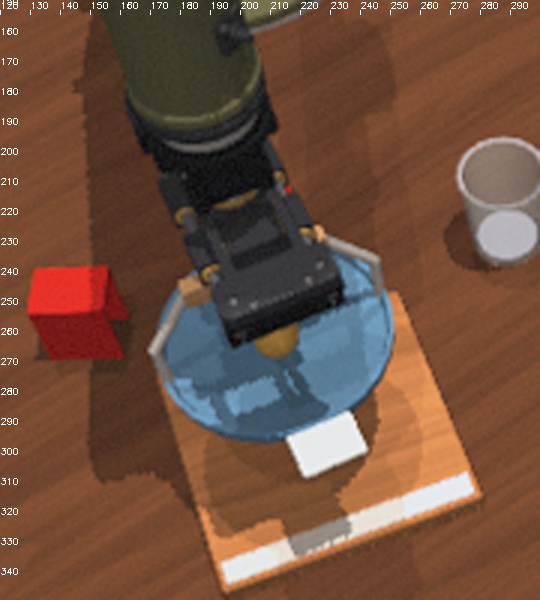

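View pics/tc10.png

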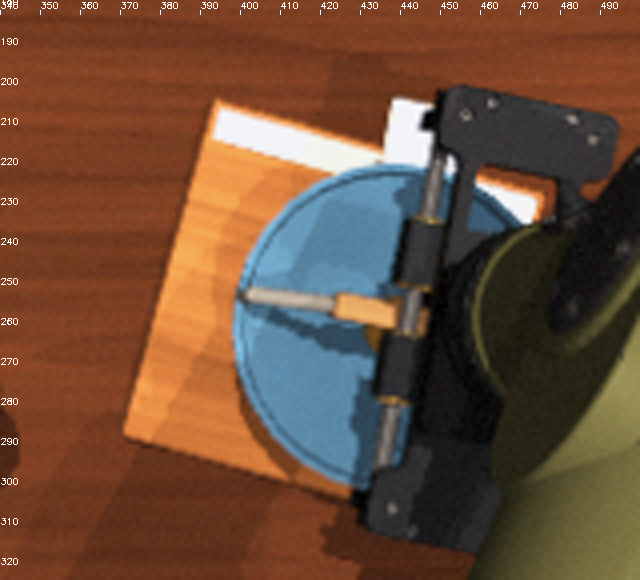

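The lip now points to the stripe (scene lip at (228,297)). About 4.4° remains.

```bash
python3 -m creep '[{"tx":0,"ty":0,"tz":0,"rx":0,"ry":0,"rz":0.4},{"tx":0,"ty":0,"tz":0,"rx":0,"ry":0,"rz":0.8},{"tx":0,"ty":0,"tz":0,"rx":0,"ry":0,"rz":1},{"tx":0,"ty":0,"tz":0,"rx":0,"ry":0,"rz":1},{"tx":0,"ty":0,"tz":0,"rx":0,"ry":0,"rz":0.8},{"tx":0,"ty":0,"tz":0,"rx":0,"ry":0,"rz":0.4},{"tx":0,"ty":0,"tz":0,"rx":0,"ry":0,"rz":0},{"tx":0,"ty":0,"tz":0,"rx":0,"ry":0,"rz":0},{"tx":0,"ty":0,"tz":0,"rx":0,"ry":0,"rz":0},{"tx":0,"ty":0,"tz":0,"rx":0,"ry":0,"rz":0},{"tx":0,"ty":0,"tz":0,"rx":0,"ry":0,"rz":0},{"tx":0,"ty":0,"tz":0,"rx":0,"ry":0,"rz":0}]'; python3 go.py 0.494 -0.229 0.237 74.6
python3 - <<'E'
from h import *
s=cam("scene");crop(s,120,110,300,250,2,"pics/sc11.png")
h=cv2.cvtColor(s["pixels"],cv2.COLOR_RGB2HSV)
m=cv2.inRange(h,(0,0,170),(180,40,255));k=np.zeros_like(m);k[284:312,212:248]=m[284:312,212:248]
cn=max(cv2.findContours(k,0,1)[0],key=cv2.contourArea);c=cv2.minAreaRect(cn);p=plane(s,c[0],.15)
print("lip rect",c,p)
q=plane(s,(212.0,(228+297)/2),.15)
# shadow-free check: lip direction from TCP axis
o=env.get_obs();d=p[:2]-np.array(o["tool_pos"])[:2];print("lip dir",np.degrees(np.arctan2(d[1],d[0])),np.linalg.norm(d), "vel",np.abs(o["joint_velocities"]).max())
E
```

```text
time_s: 31.75
tool_pos: [0.4936, -0.2295, 0.2386]
tool_rot: [180.0, -0.0, 74.6]
force: [0.5, -0.0, -4.1]
grip_width: 0.0113
pos [ 0.4936 -0.2295  0.2386] rot [180.    -0.    74.64] F [ 0.53 -0.05 -4.09] w 0.0113 t 31.75
 d world [ 0.0004  0.0005 -0.0016]  turn tool [ 0.   -0.    0.04]  shift now-axes [0.0006 0.0003 0.0016]  shift after turn [0.0006 0.0003 0.0016]
lip rect ((225.30001831054688, 298.9000244140625), (15.17893123626709, 23.400854110717773), 71.56504821777344) [ 0.58848877 -0.25394418  0.15      ]
lip dir -14.473127207659317 0.09799068218579364 vel 0.0857066163451767
```

View pics/sc11.png

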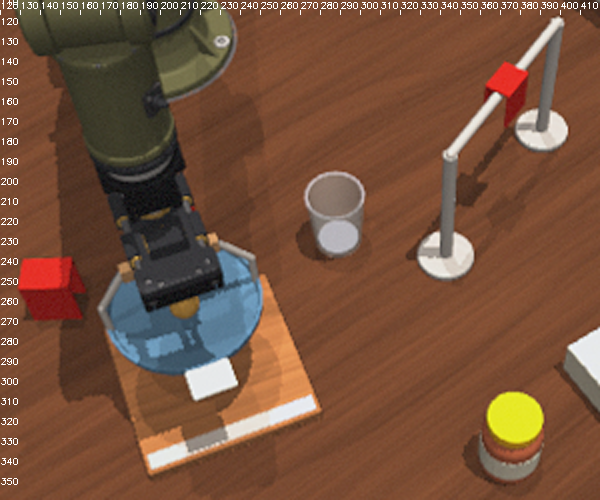

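The lip points -14.5° and the board's x axis is -15.2°. The dish is level and still, and the tag hangs at (372,152). Handing in.

```bash
python3 -c "
from cell import env
print(env.sign_off())"
```

```text
the job is handed in; nothing more can be done
None
```

I hung the red tag over the middle of the rail and let go. Then I gripped the dish by its handle, lifted it straight up about 10 cm and turned it about 82° in the air. I handed the job in at about 32 s with the dish still held over the board; no verdict was reported.

**Last checks:**
- **Tag:** in the last scene picture it hangs free on the rail.
- **Dish:** the lip points -14.5° and the board's striped side -15.2°. The dish looks level, about 10 cm above the board and roughly 9 mm from its centre. The arm is still, and the force reading of about 4 N fits the dish's weight.
- **Praline:** it looks central, but the gripper partly hides it in the last picture, so I did not measure its position after the turn.
- **Jar, tumbler and napkins:** they look unmoved. The napkins are only partly in the last picture, and I did not measure any of the three again.

**What disagreed:**
- The two cameras differed by about 3–5 mm in x, and the handle and tag tops measured 3–4 mm lower than the stated sizes.
- I averaged the two views and corrected 2 mm at the rail before lowering the tag.
- The grip reading went from 11.9 to 11.3 mm while holding; no slip was visible.
- The first turn stopped 4.4° short, so I added a small second turn.

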